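Transfer the sample row in reverse order

ROBOT

A 7-joint arm with a two-finger parallel gripper is mounted at the origin on the work surface. World frame = base frame: x ahead of the robot, y to its left, z up, the work surface at z = 0. Lengths are in m, angles in degrees, forces in N, time in s.
With the tool pointing down it reaches from about 0.425 to 0.875 m from the base axis. Payload 4.7 kg.
Tool frame: the origin (TCP) lies between the finger pads; the fingertips stand env.finger_overhang ahead of it and the grasp point (between the pads) lies 5 mm behind it (env.finger_overhang is the distance from the TCP to the fingertips, in m); z points along the fingers, y is the line along which they close (so a half turn about z gives the same grasp; the last joint's range is limited). The gripper opens to 87 mm and grips with 3 to 60 N. Pads are 19 mm wide; open, the fingers measure 117 mm over their backs; the gripper's body (75 mm by 190 mm) begins 51 mm behind the grasp point.
Start: joints at [65.036, 18.392, -4.016, 83.108, 1.295, 78.541, -3.26], TCP at [0.283, -0.585, 0.237] pointing down, gripper open.
Joint ranges: [-163.93, 163.93], [-17.29, 119.83], [-79.2, 71.16], [3.27, 140.29], [-89.18, 269.18], [5.43, 117.66], [-154.24, 154.24]. Speed limits (degrees/s): [147.25, 147.25, 180, 180, 180, 180, 180].

INTERFACE

Orientations are given as [roll, pitch, yaw] about the fixed x, y, z axes, in that order (R = Rz(yaw) Ry(pitch) Rx(roll)).
In Python, from cell import telemetry, eyes, env, models gives the robot as it stands. The module is installed in compiled form; this text tells all that it offers.
- The arm moves only by the tool drive_tool, never from a script. Its arguments are lists of equal length, an entry for each row: "angular": the turn, a rotation vector about the tool's x, y, z in rad, a list of three; "delta_pos": the shift along the tool's x, y, z in cm, a list of three; "gripper": the finger opening in cm, from 0 to 8.7. A call has 1 to 20 rows; each row shifts and turns the commanded pose from where the row before left it, along the tool's axes as they then stand; what a row does not reach is not made up. A row lasts 1/10 s, in which the tool goes at most 50 mm and 8.59 degrees, less where a joint would pass 70% of its speed; a pose out of reach is approached as far as the arm can. A call with a gripper value outside its range is refused whole. The fingers move at their own pace and stop on an object; "squeeze" is the grip in N (left out, the last holds). Time passes only in rows, so rows that do not move let the fingers close. It gives the time, the measured TCP pose, the force, the opening and the grip force at its end, in the units of the state.
- telemetry.get_obs(): the state, without advancing time (a new reading comes with each control period).
- eyes.read_camera(name): name is "scene" or "top" or "wrist"; returns a dict with "pixels" (384x512x3 uint8, red, green, blue), "mtx" (3x3 intrinsics, pixels), "origin" and "orientation" of the camera in the world. Camera axes: x right, y down, z forward; pixel columns grow to the right and rows downward; lengths in m; the calibration is good to about 2 mm. A picture is of the moment at which its call begins. There is no depth.
- env.sign_off(): hands the job in; it is judged then, once.
Trained networks look in a picture, given as the dict that the camera call returned (one of the last four; its "shot" number tells which), for a name from the list of things; names that differ only in an ending like _2 or _b are one class to them, and where a whole thing is asked for, a point or a joint stands for the part that bears it (a point fixed in the world has none). Each returns a list of dicts, best first, with "p" (0 to 1); they miss things now and then, are a little off and sometimes report something else, mostly with a low value. They report only what shows in the picture. A call takes as long as a camera call. They do not tell look-alikes from the thing itself.
- models.search_frame(picture, target): "centre" ([column, row] in pixels, amid what is visible of it).
- models.cut_out(picture, target): "pixels" (384x512 bool, what is visible of it) and "centre" ([column, row] in pixels, amid what is visible of it).
The state is a dict: "time_s": time; "qpos": joint angles; "joint_velocities": joint speeds; "effort": joint torques, N m; "tool_pos": TCP position; "tool_rot": TCP orientation; "force": force on the tool from outside, world axes, zero at the start; "wrist_torque": the same for the moment, N m; "grip_width": finger opening in m; "grasp_force": force on a finger pad.
Only numpy, scipy, OpenCV 4.12 (cv2) and the standard library are available. Lean on these libraries where they do the work, as an engineer would, in place of code of your own. Each camera call takes 0.05 s, during which the arm holds its last target. There are 200 camera calls.

TASK

Move the four samples from the aluminium tray into the blue crate, one to a cell and in reverse order: the sample next to the tray's handle goes into the cell farthest from the crate's handle, and so on along the row, until the one farthest from the tray's handle stands next to the crate's handle. Set each down gently, standing upright on the floor of its cell, and tip none over.

Things in the scene. Friction and masses are not known exactly. Their poses are not given: they have to be found in the camera images.
- amber: Round amber glass bottle with a white screw cap: body 40 mm diameter and straight up to 70 mm, narrower neck, cap 26 mm diameter, 100 mm tall in all, about 140 g. Origin: centre of its underside, z up.
- jar: Round clear squat jar with a flat steel lid of the same diameter: 44 mm diameter, 70 mm tall, straight-sided, about 130 g. Origin: centre of its underside, z up.
- sensor: Black cylindrical sensor capsule with a thin grey band low down and a small grey dot on top: 36 mm diameter and straight up to 95 mm, 28 mm diameter above, 107 mm tall, about 160 g. Origin: centre of its underside, z up.
- square: White plastic bottle of square section with a small black round cap: body 38 x 38 mm and straight up to 68 mm, cap 24 mm diameter, 88 mm tall in all, about 100 g. Origin: centre of its underside, z up; x and y square to its sides, which start within 6 degrees of the tray's.
- tray: Source rack: flat aluminium tray 276 x 72 mm, fixed, at any angle; base 6 mm thick, long rims 14 mm high, steel loop handle out 27 mm at one short end. Origin: centre of underside, on the bench; x runs along the row towards the handle. Four places at x = -102, -34, +34, +102 mm, y = 0, each with a positioner and a sample, in any order; the samples' undersides are 10 mm above the bench.
- crate: Receiving rack: open shallow blue plastic crate 276 x 72 mm, fixed, at any angle; steel loop handle out 27 mm at one short end. Origin: centre of underside, on the bench; x runs along the row towards the handle. Four empty cells centred at x = -102, -34, +34, +102 mm, y = 0, each 64 x 64 mm inside; walls 4 mm thick, 30 mm high from the bench; cell floor 5 mm above the bench.
- seat_amber: The positioner in the tray on which the amber bottle stands at the start: grey plate 62 x 62 x 4 mm with four thin black pegs, one at the middle of each side, 10 mm tall (14 mm above the plate's underside), 3 mm clear of the sample. Fixed in the tray; it does not move. Origin: centre of its underside, 6 mm above the bench; its axes are parallel to the tray's.
- seat_jar: The positioner in the tray on which the jar stands at the start: grey plate 62 x 62 x 4 mm with four thin black pegs, one at the middle of each side, 10 mm tall (14 mm above the plate's underside), 3 mm clear of the sample. Fixed in the tray; it does not move. Origin: centre of its underside, 6 mm above the bench; its axes are parallel to the tray's.
- seat_sensor: The positioner in the tray on which the sensor capsule stands at the start: grey plate 62 x 62 x 4 mm with four thin black pegs, one at the middle of each side, 10 mm tall (14 mm above the plate's underside), 3 mm clear of the sample. Fixed in the tray; it does not move. Origin: centre of its underside, 6 mm above the bench; its axes are parallel to the tray's.
- seat_square: The positioner in the tray on which the square bottle stands at the start: grey plate 62 x 62 x 4 mm with four thin black pegs, one at the middle of each side, 10 mm tall (14 mm above the plate's underside), 3 mm clear of the sample. Fixed in the tray; it does not move. Origin: centre of its underside, 6 mm above the bench; its axes are parallel to the tray's.
Mind the look-alikes: they are no part of the job. What is shaped like the square but turquoise is not meant.

How it is judged:
By the outcome, as a careful person would: the job done as asked, in the order asked, and still so for the second after the job is handed in, with the robot touching nothing.
It also fails if it takes over 109 s, if anything falls off the work surface, if the arm or the gripper's body presses on something with over 40 N, if the wrist force passes 120 N, or if a joint passes its speed limit or range.

## Working session

There is one attempt and no reset: what is moved stays moved. The work goes in short steps, Python scripts to look and compute and a tool call to move; the robot and the scene stay as the last step left them, time stands still between calls to the robot, and variables do not carry over. Pictures are saved under pics/ and viewed, at most 14 in all, crops included, and the job is handed in when it is done.

Besides the shell and the picture viewer there is one more tool, called after ">>>" as name(argument=value, ...) on one line, values as JSON. drive_tool: Moves the arm, as the interface text tells. Its arguments: {"type":"object","properties":{"angular":{"type":"array","items":{"type":"array","items":{"type":"number"}}},"delta_pos":{"type":"array","items":{"type":"array","items":{"type":"number"}}},"gripper":{"type":"array","items":{"type":"number"}},"squeeze":{"type":"number"}},"required":["angular","delta_pos","gripper"]}

```bash
mkdir -p pics; python3 - <<'E'
from cell import telemetry, eyes, env, models
import cv2,numpy as np
o=telemetry.get_obs();print(o,env.finger_overhang)
ims=[]
for n in("top","scene"):
    c=eyes.read_camera(n);cv2.imwrite(f"pics/{n}0.png",c["pixels"][...,::-1]);print(n,c["mtx"].tolist(),c["origin"],np.array(c["orientation"]).tolist())
    for t in "amber jar sensor square tray crate seat_amber".split():
        print(t,[(np.round(d["centre"]),round(d["p"],2)) for d in models.search_frame(c,t)[:4]])
E
```

```text
{'time_s': 0.0, 'qpos': array([65.03518388, 18.44072377, -4.01488195, 83.17419101,  1.29626679,
       78.54081559, -3.2594963 ]), 'joint_velocities': array([ 0.00215436,  0.10238109, -0.04351267,  0.09104485,  0.10916206,
        0.00165743,  0.05234932]), 'effort': array([-1.37911562e-05, -4.91283560e+01, -4.03362829e-01, -3.12526739e+01,
       -6.37995685e-02,  4.34631889e-02,  1.62660695e-04]), 'tool_pos': array([ 0.28233627, -0.58489975,  0.23544878]), 'tool_rot': array([-1.79889580e+02,  7.14769487e-03,  2.57746972e+01]), 'force': array([-0.02080039,  0.37523035, -0.31849522]), 'wrist_torque': array([ 0.0210906 , -0.02434344, -0.00922336]), 'grasp_force': 0.0, 'grip_width': 0.08714792729634427} 0.014
top [[470.39034364291996, 0.0, 240.58469553485938], [0.0, 470.39034364291996, 192.31518590309034], [0.0, 0.0, 1.0]] [ 0.33685543 -0.02864531  1.18268922] [-169.71263273784285, 1.067025006582707, -88.40337845385874]
amber [(array([359., 194.]), 0.72)]
jar [(array([275., 200.]), 0.6)]
sensor [(array([306., 195.]), 0.61)]
square [(array([315., 246.]), 0.71), (array([334., 194.]), 0.63), (array([324., 157.]), 0.54)]
tray [(array([289., 196.]), 0.95)]
crate [(array([158., 184.]), 0.66)]
seat_amber [(array([348., 205.]), 0.77)]
scene [[409.10227986711266, 0.0, 259.33519298270863], [0.0, 409.10227986711266, 188.45921350371225], [0.0, 0.0, 1.0]] [1.26525168 0.11781989 0.52077225] [-122.0858875837796, 0.9949741651771846, 100.01709417532041]
amber [(array([141., 182.]), 0.89)]
jar [(array([228., 188.]), 0.95), (array([131., 204.]), 0.58), (array([202., 201.]), 0.54)]
sensor [(array([168., 186.]), 0.75), (array([199., 182.]), 0.58)]
square [(array([155., 215.]), 0.79), (array([203., 157.]), 0.64), (array([168., 189.]), 0.58)]
tray [(array([208., 209.]), 0.92)]
crate [(array([375., 229.]), 0.66)]
seat_amber [(array([134., 201.]), 0.43)]
```

View pics/top0.png

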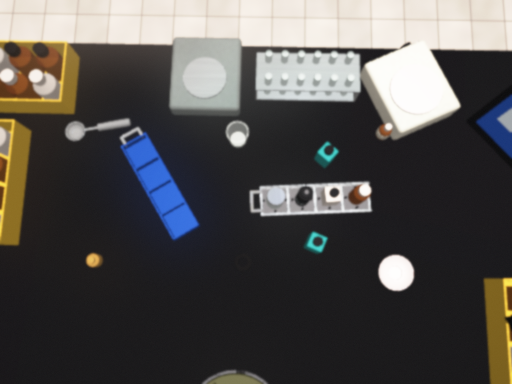

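View pics/scene0.png

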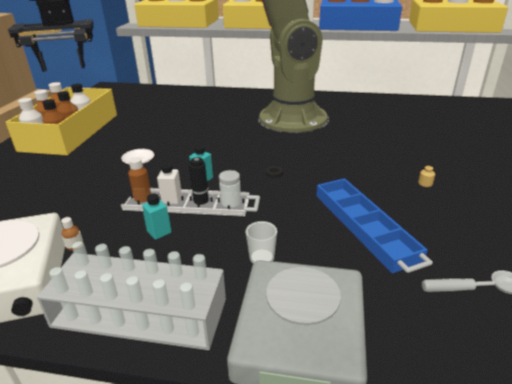

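Top view: the tray lies at about (315,198) with its handle on the left (255,201). From the handle the order is jar (275,197), sensor (305,195), square (334,194), amber (360,193). The crate's handle is at upper left (132,133) and its far end at (183,230). The turquoise boxes at (327,153) and (317,242) are the look-alikes.

```bash
cat > h.py <<'E'
from cell import telemetry, eyes, env, models
import cv2,numpy as np
from scipy.spatial.transform import Rotation as R
def cam(n,save=None):
    c=eyes.read_camera(n)
    if save: cv2.imwrite(f"pics/{save}.png",c["pixels"][...,::-1])
    return c
def toplane(c,uv,z):
    uv=np.atleast_2d(uv).astype(float); r=R.from_euler('xyz',c["orientation"],degrees=True)
    d=r.apply(np.c_[uv,np.ones(len(uv))]@np.linalg.inv(c["mtx"]).T); o=np.array(c["origin"])
    return (o+d*((z-o[2])/d[:,2])[:,None])[:,:2]
def proj(c,P):
    r=R.from_euler('xyz',c["orientation"],degrees=True)
    p=r.inv().apply(np.atleast_2d(P)-c["origin"])@np.array(c["mtx"]).T
    return p[:,:2]/p[:,2:]
def rect(P):
    (cx,cy),(w,h),a=cv2.minAreaRect((P*1000).astype(np.float32))
    if w<h: w,h,a=h,w,a+90
    return np.round([cx,cy,w,h,a],1)
E
python3 - <<'E'
from h import *
c=cam("top")
hsv=cv2.cvtColor(c["pixels"],cv2.COLOR_RGB2HSV)
m=cv2.inRange(hsv,(100,120,60),(125,255,255)); n,l,s,ce=cv2.connectedComponentsWithStats(m)
i=[k for k in range(1,n) if l[184,158]==k or abs(ce[k]-[158,185]).max()<12]
for k in i:
    if s[k,4]>500: print("crate",s[k],rect(toplane(c,np.argwhere(l==k)[:,::-1],.03)))
for t,z in(("crate",.03),("tray",.012)):
    d=models.cut_out(c,t)[0]; print(t,d["p"],rect(toplane(c,np.argwhere(d["pixels"])[:,::-1],z)))
for t,z,uv in(("jar",.08,(276,196)),("sensor",.117,(303,189)),("square",.098,(335,192)),("amber",.11,(365,188)),("trayhandle",.012,(255,201)),("cratehandle",.03,(132,133)),("x",.08,(327,150)),("x",.08,(317,240))): print(t,toplane(c,uv,z))
w=cam("wrist","wrist0");print(w["origin"],w["orientation"],w["mtx"].tolist(),telemetry.get_obs()["tool_pos"])
E
```

```text
crate [ 120  131   80  110 3579] [559.5 204.  286.4  81.2  32.2]
crate 0.82 [567.9 209.9 305.5  75.9  32.2]
tray 0.59 [ 536.3 -174.4  300.7   74.2   93.8]
jar [[ 0.52954711 -0.08692778]]
sensor [[ 0.54094918 -0.14674351]]
square [[ 0.53927213 -0.22341666]]
amber [[ 0.54812091 -0.29037576]]
trayhandle [[ 0.52734119 -0.03786928]]
cratehandle [[0.69293347 0.2809731 ]]
x [[ 0.64526451 -0.20822096]]
x [[ 0.42773347 -0.18392948]]
[ 0.35332876 -0.54977079  0.3841588 ] [ 1.63391700e+02  1.13096444e-02 -6.42359767e+01] [[336.1745334921124, 0.0, 253.36046517619738], [0.0, 336.1745334921124, 193.46888413637149], [0.0, 0.0, 1.0]] [ 0.28262714 -0.58535063  0.2366076 ]
```

>>> drive_tool(delta_pos=[[3.3,-2.1,0],[3.3,-2.1,0],[3.3,-2.1,0],[3.3,-2.1,0],[3.3,-2.1,0],[3.3,-2.1,0],[3.3,-2.1,0],[3.3,-2.1,0],[3.3,-2.1,0],[3.3,-2.1,0],[3.5,-2,0],[3.5,-2,0],[0,0,0],[0,0,0],[0,0,0],[0,0,0],[0,0,0],[0,0,0],[0,0,0],[0,0,0]], angular=[[0,0,0],[0,0,0],[0,0,0],[0,0,0],[0,0,0],[0,0,0],[0,0,0],[0,0,0],[0,0,0],[0,0,0],[0,0,0],[0,0,0],[0,0,-0.148],[0,0,-0.148],[0,0,-0.148],[0,0,-0.148],[0,0,-0.148],[0,0,-0.148],[0,0,-0.148],[0,0,-0.148]], gripper=[8.7,8.7,8.7,8.7,8.7,8.7,8.7,8.7,8.7,8.7,8.7,8.7,8.7,8.7,8.7,8.7,8.7,8.7,8.7,8.7], squeeze=15)

```text
time_s: 3.0
tool_pos: [0.5341, -0.1863, 0.2367]
tool_rot: [180.0, 0.0, 94.0]
force: [-0.1, -0.1, 0.8]
grip_width: 0.0872
grasp_force: 0.0
```

```bash
python3 - <<'E'
from h import *
o=telemetry.get_obs();print(o["tool_pos"],o["tool_rot"],o["qpos"],o["time_s"])
c=cam("wrist","wrist1");np.save("w1.npy",c,allow_pickle=True)
print(c["origin"],c["orientation"])
for t in "amber jar sensor square tray seat_amber".split():
    print(t,[(np.round(d["centre"]),round(d["p"],2)) for d in models.search_frame(c,t)[:4]])
# predicted overlay
a=np.radians(93.8);u=np.array([np.cos(a),np.sin(a)]);v=np.array([-u[1],u[0]]);C=np.array([.537,-.188])
im=c["pixels"][...,::-1].copy()
P=[np.r_[C+sx*.138*u+sy*.036*v,.014] for sx,sy in((1,1),(1,-1),(-1,-1),(-1,1))]
cv2.polylines(im,[proj(c,P).round().astype(int)],True,(0,255,0),1)
for x in(-.102,-.034,.034,.102):cv2.circle(im,tuple(int(k) for k in proj(c,np.r_[C+x*u,.1])[0]),2,(0,0,255),-1)
cv2.imwrite("pics/wrist1o.png",im)
E
```

```text
[ 0.53411968 -0.18634548  0.23665781] [1.79990369e+02 1.26571590e-02 9.39563468e+01] [ 41.59023556   9.89639721 -28.04376939  94.60203184   4.77254905
  76.67596356  16.75651205] 3.0
[ 0.52855594 -0.10646378  0.3841994 ] [ 1.63386144e+02 -1.66744106e-02  3.94859203e+00]
amber [(array([254., 256.]), 0.74)]
jar [(array([255.,  63.]), 0.69)]
sensor [(array([253., 146.]), 0.77)]
square [(array([353., 201.]), 0.98), (array([256., 209.]), 0.92), (array([142., 162.]), 0.8), (array([254.,  60.]), 0.27)]
tray [(array([255., 104.]), 0.61)]
seat_amber [(array([264., 233.]), 0.77)]
```

View pics/wrist1o.png

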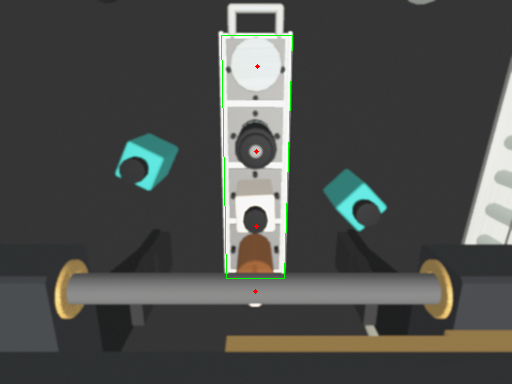

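Wrist view confirms the order from the handle: jar (256,65), sensor (256,150), square (256,215), amber below. The overlay is within about 3 px, so I refine from the rims.

```bash
python3 - <<'E'
from h import *
c=np.load("w1.npy",allow_pickle=True).item()
g=cv2.cvtColor(c["pixels"],cv2.COLOR_RGB2GRAY)
L=[];Rr=[]
for r in range(40,225):
    row=g[r,205:310].astype(int); k=np.where(row>130)[0]
    L.append((k[0]+205-.5,r));Rr.append((k[-1]+205+.5,r))
def line(p):
    w=toplane(c,p,.014);f=np.polyfit(w[:,1],w[:,0],1)
    k=np.abs(np.polyval(f,w[:,1])-w[:,0])<.003;f=np.polyfit(w[k,1],w[k,0],1);return f,k.mean()
fl,kl=line(L);fr,kr=line(Rr);print(fl,kl,fr,kr)
y=-.1;print("width",np.polyval(fr,y)-np.polyval(fl,y),"angle",90-np.degrees(np.arctan((fl[0]+fr[0])/2)))
f=(fl+fr)/2
# row end near handle
e=[]
for col in (224,226,286,288):
    k=np.where(g[20:60,col]>130)[0];e.append((col,k[0]+20-.5))
E=toplane(c,e,.014);print("end",e,E)
a=np.radians(90)-np.arctan(f[0]);u=np.array([np.cos(a),np.sin(a)])
ye=E[:,1].mean();C=np.array([np.polyval(f,ye),ye])-.138*u;print("C",C,np.degrees(a))
for n,x in zip("amber square sensor jar".split(),(-.102,-.034,.034,.102)):print(n,C+x*u)
print("jar top",toplane(c,(255.5,64.5),.08),"sensor top",toplane(c,(256.5,151),.117),"sq",toplane(c,(256,219),.098))
for t in("jar","sensor","square"):
    d=[q for q in models.cut_out(cam("wrist"),t) if 230<q["centre"][0]<280][:1]
    for q in d:
        yy,xx=np.where(q["pixels"]);print(t,q["p"],xx.min(),xx.max(),yy.min(),yy.max())
E
```

```text
[-0.06583577  0.48577432] 1.0 [-0.06733244  0.56079469] 1.0
width 0.07517004158019075 angle 93.80936538791913
end [(224, np.float64(32.5)), (226, np.float64(32.5)), (286, np.float64(32.5)), (288, np.float64(31.5))] [[ 0.49518651 -0.05017819]
 [ 0.49719269 -0.05003962]
 [ 0.55738115 -0.04588232]
 [ 0.55929738 -0.04483031]]
C [ 0.53563104 -0.18542772] 93.80936538791913
amber [ 0.54240762 -0.28720236]
square [ 0.5378899 -0.2193526]
sensor [ 0.53337218 -0.15150284]
jar [ 0.52885447 -0.08365307]
jar top [[ 0.52885026 -0.08311582]] sensor top [[ 0.53418768 -0.15048141]] sq [[ 0.538581   -0.21564763]]
jar 0.84 230 280 37 91
sensor 0.58 234 276 120 168
square 0.76 234 275 178 233
```

>>> drive_tool(delta_pos=[[3.5,0.1,0],[3.5,0.1,0],[3.3,0,0],[0,0,3.5],[0,0,4],[0,0,4],[0,0,3.5],[0,0,2.2],[0,0,1],[0,0,0],[0,0,0],[0,0,0],[0,0,0],[0,0,0],[0,0,0],[0,0,0],[0,0,0]], angular=[[0,0,0],[0,0,0],[0,0,0],[0,0,0],[0,0,0],[0,0,0],[0,0,0],[0,0,0],[0,0,0],[0,0,0],[0,0,0],[0,0,0],[0,0,0],[0,0,0],[0,0,0],[0,0,0],[0,0,0]], gripper=[8.7,8.7,8.7,8.7,8.7,8.7,8.7,8.7,8.7,8.7,8.7,7,6,5,4,4,4], squeeze=15)

```text
time_s: 5.35
tool_pos: [0.5296, -0.0834, 0.0546]
tool_rot: [-180.0, 0.0, 93.6]
force: [-0.3, 0.4, -0.4]
grip_width: 0.047
grasp_force: 0.0
```

>>> drive_tool(delta_pos=[[0,0,0],[0,0,0],[0,0,0],[0,0,-0.5],[0,0,-2],[0,0,-3],[0,0,-4],[0,0,-3],[0,0,-2],[1,0,0],[3,-0.2,0],[3.5,-0.2,0],[3.5,-0.2,0],[3.5,-0.2,0],[3.5,-0.2,0],[3.5,-0.2,0],[2.5,-0.2,0],[1,0,0]], angular=[[0,0,0],[0,0,0],[0,0,0],[0,0,0],[0,0,0],[0,0,0],[0,0,0],[0,0,0],[0,0,0],[0,0,0],[0,0,0],[0,0,0],[0,0,0],[0,0,0],[0,0,0],[0,0,0],[0,0,0],[0,0,0]], gripper=[4,4,4,4,4,4,4,4,4,4,4,4,4,4,4,4,4,4], squeeze=15)

```text
time_s: 7.15
tool_pos: [0.4978, 0.169, 0.1984]
tool_rot: [-179.9, -0.1, 93.9]
force: [-1.1, 0.2, -0.4]
grip_width: 0.0438
grasp_force: 15.0
```

>>> drive_tool(delta_pos=[[0,0,0],[0,0,0],[0,0,0],[0,0,0],[0,0,0],[0,0,0],[0,0,0],[0,0,0],[0,0,0],[0,0,0]], angular=[[0,0,0.07],[0,0,0.12],[0,0,0.14],[0,0,0.14],[0,0,0.14],[0,0,0.14],[0,0,0.14],[0,0,0.11],[0,0,0.07],[0,0,0]], gripper=[4,4,4,4,4,4,4,4,4,4])

```text
time_s: 8.15
tool_pos: [0.4996, 0.1642, 0.1986]
tool_rot: [-180.0, 0.1, 32.2]
force: [0.9, -0.4, -0.3]
grip_width: 0.0435
grasp_force: 15.0
```

```bash
python3 - <<'E'
from h import *
o=telemetry.get_obs();print(o["tool_pos"],o["tool_rot"],o["qpos"],o["time_s"],o["force"])
c=cam("wrist");np.save("w2.npy",c,allow_pickle=True)
a=np.radians(32.2);u=np.array([np.cos(a),np.sin(a)]);v=np.array([-u[1],u[0]]);C=np.array([.5595,.204])
im=c["pixels"][...,::-1].copy()
P=[np.r_[C+sx*.138*u+sy*.036*v,.03] for sx,sy in((1,1),(1,-1),(-1,-1),(-1,1))]
cv2.polylines(im,[proj(c,P).round().astype(int)],True,(0,255,0),1)
cv2.imwrite("pics/wrist2o.png",im)
E
```

```text
[0.49962795 0.16423624 0.19856111] [-1.79995132e+02  9.30020829e-02  3.22349030e+01] [ 15.36098181   7.33138971 -38.9878191  102.44588079   4.85254768
  71.99676837 -82.67263017] 8.15 [ 0.8655281  -0.40402365 -0.30654354]
```

View pics/wrist2o.png

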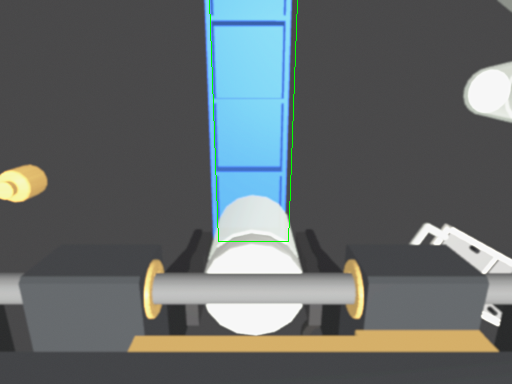

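The jar is held upright. The crate runs up the image between columns 212 and 291, with divider tops near rows 168, 99 and 20. The overlay is slightly rotated against it, so I refine.

```bash
python3 - <<'E'
from h import *
c=np.load("w2.npy",allow_pickle=True).item()
p=c["pixels"]; hsv=cv2.cvtColor(p,cv2.COLOR_RGB2HSV); m=cv2.inRange(hsv,(95,100,90),(125,255,255))
L=[];Rr=[]
for r in range(3,190):
    k=np.where(m[r,195:310])[0];L.append((k[0]+194.5,r));Rr.append((k[-1]+195.5,r))
def seg(p):
    w=toplane(c,p,.03);vx,vy,x0,y0=cv2.fitLine(w.astype(np.float32),cv2.DIST_HUBER,0,.001,.001).ravel()
    return np.array([vx,vy])*np.sign(vx),np.array([x0,y0])
(dl,pl),(dr,pr)=seg(L),seg(Rr)
u=(dl+dr)/2;u/=np.linalg.norm(u);v=np.array([-u[1],u[0]])
print([np.degrees(np.arctan2(d[1],d[0])) for d in(dl,dr,u)],"width",(pl-pr)@v, "L,R v",pl@v,pr@v,"TCP v",telemetry.get_obs()["tool_pos"][:2]@v)
g=p[:,:,1].astype(int)
print(g[10:30,250].tolist(),g[90:110,250].tolist(),g[160:180,250].tolist())
for r in(19.5,99.5,168): print(r,toplane(c,(250,r),.03)@u)
print("TCP u",telemetry.get_obs()["tool_pos"][:2]@u)
E
```

```text
[np.float32(32.137344), np.float32(32.25018), np.float32(32.193756)] width 0.07433343 L,R v -0.08373007 -0.15806349 TCP v -0.12709368272161636
[219, 219, 220, 219, 219, 219, 219, 220, 220, 209, 170, 121, 98, 96, 101, 136, 186, 216, 219, 220] [215, 215, 215, 215, 215, 215, 214, 204, 194, 205, 215, 215, 214, 214, 213, 213, 213, 213, 213, 213] [200, 200, 200, 199, 198, 187, 159, 125, 112, 110, 115, 143, 181, 195, 197, 196, 196, 197, 197, 196]
19.5 [0.64933853]
99.5 [0.58387954]
168 [0.52056786]
TCP u 0.5104217926386772
```

>>> drive_tool(delta_pos=[[-1.4,-0.3,0],[-1.5,-0.3,0],[0,0,2],[0,0,3.5],[0,0,3.5],[0,0,2.5],[0,0,1.5],[0,0,0.8],[0,0,0.4],[0,0,0.2],[0,0,0.1],[0,0,0.1],[0,0,0]], angular=[[0,0,0],[0,0,0],[0,0,0],[0,0,0],[0,0,0],[0,0,0],[0,0,0],[0,0,0],[0,0,0],[0,0,0],[0,0,0],[0,0,0],[0,0,0]], gripper=[4,4,4,4,4,4,4,4,4,4,4,4,4])

```text
time_s: 9.5
tool_pos: [0.4725, 0.1549, 0.054]
tool_rot: [180.0, -0.0, 32.3]
force: [-0.3, -0.2, -0.4]
grip_width: 0.0437
grasp_force: 15.0
```

```bash
python3 - <<'E'
from h import *
o=telemetry.get_obs();p=o["tool_pos"];a=np.radians(32.2);u=np.array([np.cos(a),np.sin(a)]);v=np.array([-u[1],u[0]])
print(p,p[:2]@u,p[:2]@v,o["force"],o["tool_rot"])
cam("scene","scene1")
c=cam("scene");cv2.imwrite("pics/s1c.png",cv2.resize(c["pixels"][100:290,260:500,::-1],None,fx=3,fy=3))
E
```

```text
[0.47254913 0.15485771 0.05399153] 0.48238784310512095 -0.12077068256101159 [-0.31058056 -0.15133716 -0.36117363] [ 1.79966815e+02 -4.36590910e-02  3.23086299e+01]
```

View pics/s1c.png

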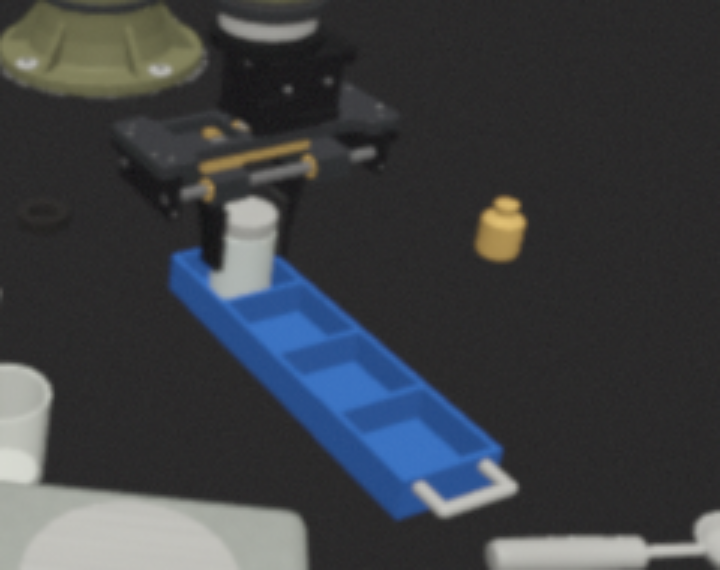

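The jar is upright in the cell farthest from the handle (crop ~245,250). Lower the last 4 mm and release.

>>> drive_tool(delta_pos=[[0,0,0.1],[0,0,0.1],[0,0,0.1],[0,0,0.05],[0,0,0.05],[0,0,0.05],[0,0,0]], angular=[[0,0,0],[0,0,0],[0,0,0],[0,0,0],[0,0,0],[0,0,0],[0,0,0]], gripper=[4,4,4,4,4,4,4])

```text
time_s: 10.3
tool_pos: [0.4721, 0.1548, 0.0495]
tool_rot: [180.0, 0.0, 32.3]
force: [-1.8, -0.8, 4.8]
grip_width: 0.044
grasp_force: 15.0
```

>>> drive_tool(delta_pos=[[0,0,0],[0,0,0],[0,0,0],[0,0,0],[0,0,0],[0,0,0],[0,0,-2],[0,0,-4],[0,0,-4],[0,0,-4],[0,0,-1],[-1.4,3.6,0],[-1.4,3.6,0],[-1.4,3.6,0],[-1.4,3.7,0],[-1.4,3.7,0],[-1.4,3.7,0],[-1.4,3.7,0],[-1.4,3.6,0]], angular=[[0,0,0],[0,0,0],[0,0,0],[0,0,0],[0,0,0],[0,0,0],[0,0,0],[0,0,0],[0,0,0],[0,0,0],[0,0,0],[0,0,0],[0,0,0],[0,0,0],[0,0,0],[0,0,0],[0,0,0],[0,0,0],[0,0,0]], gripper=[4.6,5,5.5,6.5,7,7,7,7,8,8.7,8.7,8.7,8.7,8.7,8.7,8.7,8.7,8.7,8.7])

```text
time_s: 12.2
tool_pos: [0.5333, -0.1536, 0.1982]
tool_rot: [-180.0, 0.0, 32.3]
force: [1.1, 1.0, 0.8]
grip_width: 0.087
grasp_force: 0.0
```

>>> drive_tool(delta_pos=[[0,0,0],[0,0,0],[0,0,0],[0,0,0],[0,0,0],[0,0,0],[0,0,0],[0,0,0],[0,0,0]], angular=[[0,0,-0.134],[0,0,-0.134],[0,0,-0.134],[0,0,-0.134],[0,0,-0.134],[0,0,-0.134],[0,0,-0.134],[0,0,-0.134],[0,0,0]], gripper=[8.7,8.7,8.7,8.7,8.7,8.7,8.7,8.7,8.7])

```text
time_s: 13.1
tool_pos: [0.5331, -0.1518, 0.1982]
tool_rot: [-179.9, -0.0, 93.7]
force: [0.0, 0.2, 0.4]
grip_width: 0.0878
grasp_force: 0.0
```

```bash
python3 - <<'E'
from h import *
o=telemetry.get_obs();p=o["tool_pos"];y=np.radians(o["tool_rot"][2]);t=np.array([.5334,-.1515,.070]);d=t-p
print(p,o["tool_rot"],"move cm",100*np.array([np.cos(y)*d[0]+np.sin(y)*d[1],np.sin(y)*d[0]-np.cos(y)*d[1],-d[2]]))
a=cam("top")["pixels"][...,::-1];b=cam("scene")["pixels"][...,::-1]
cv2.imwrite("pics/m1.png",np.hstack([cv2.resize(a[110:260,100:380],(400,214)),cv2.resize(b[120:280,110:440],(400,214))]))
E
```

```text
[ 0.53313878 -0.15181185  0.1981503 ] [-1.79927829e+02 -2.92447215e-02  9.37424771e+01] move cm [ 0.02941305  0.02810207 12.81502992]
```

View pics/m1.png

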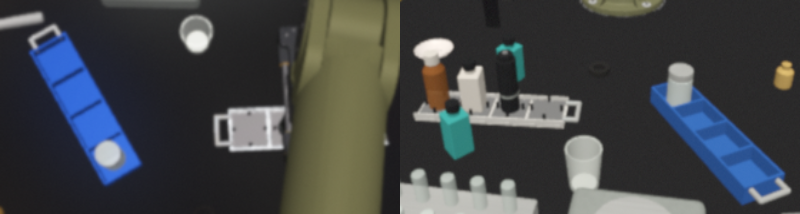

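The jar stands upright in the end cell (left panel 108,153). Next is the sensor.

>>> drive_tool(delta_pos=[[0,0,2.5],[0,0,3.5],[0,0,3.5],[0,0,2.2],[0,0,1.1],[0,0,0],[0,0,0],[0,0,0],[0,0,0],[0,0,0],[0,0,0],[0,0,0],[0,0,0],[0,0,0]], angular=[[0,0,0],[0,0,0],[0,0,0],[0,0,0],[0,0,0],[0,0,0],[0,0,0],[0,0,0],[0,0,0],[0,0,0],[0,0,0],[0,0,0],[0,0,0],[0,0,0]], gripper=[8.7,8.7,8.7,8.7,8.7,8.7,7,6,5,4,3.4,3.2,3.2,3.2], squeeze=15)

```text
time_s: 14.6
tool_pos: [0.5335, -0.1519, 0.0711]
tool_rot: [-180.0, 0.0, 93.7]
force: [-0.8, -0.2, 1.1]
grip_width: 0.0357
grasp_force: 15.0
```

>>> drive_tool(delta_pos=[[0,0,-0.5],[0,0,-2],[0,0,-3],[0,0,-4],[0,0,-3],[0,0,-1.5],[1,0,0],[3,0.2,0],[4,0.2,0],[4,0.2,0],[4,0.2,0],[4,0.2,0],[4,0.2,0],[4,0.2,0],[3.2,0.2,0],[2,0.2,0],[1,0,0],[0,0,0]], angular=[[0,0,0],[0,0,0],[0,0,0],[0,0,0],[0,0,0],[0,0,0],[0,0,0],[0,0,0],[0,0,0],[0,0,0],[0,0,0],[0,0,0],[0,0,0],[0,0,0],[0,0,0],[0,0,0],[0,0,0],[0,0,0]], gripper=[3.2,3.2,3.2,3.2,3.2,3.2,3.2,3.2,3.2,3.2,3.2,3.2,3.2,3.2,3.2,3.2,3.2,3.2])

```text
time_s: 16.4
tool_pos: [0.5277, 0.1921, 0.2094]
tool_rot: [-179.8, -0.0, 93.9]
force: [0.0, -0.8, -2.7]
grip_width: 0.0356
grasp_force: 15.0
```

>>> drive_tool(delta_pos=[[0,0,0],[0,0,0],[0,0,0],[0,0,0],[0,0,0],[0,0,0],[0,0,0],[0,0,0],[0,0,0],[0,0,0]], angular=[[0,0,0.07],[0,0,0.12],[0,0,0.14],[0,0,0.14],[0,0,0.14],[0,0,0.14],[0,0,0.14],[0,0,0.11],[0,0,0.073],[0,0,0]], gripper=[3.2,3.2,3.2,3.2,3.2,3.2,3.2,3.2,3.2,3.2])

```text
time_s: 17.4
tool_pos: [0.5293, 0.1884, 0.2102]
tool_rot: [180.0, 0.1, 32.1]
force: [1.6, -0.5, -2.2]
grip_width: 0.0358
grasp_force: 15.0
```

```bash
cat > d.py <<'E'
from h import *
import sys
def delta(t):
    o=telemetry.get_obs();p=o["tool_pos"];y=np.radians(o["tool_rot"][2]);d=np.array(t)-p
    print(p,o["tool_rot"],o["time_s"],"grip",o["grip_width"],"move cm",np.round(100*np.array([np.cos(y)*d[0]+np.sin(y)*d[1],np.sin(y)*d[0]-np.cos(y)*d[1],-d[2]]),2))
A=np.radians(32.2)
def cell(x,z): # crate cell
    u,v=.5835+x,-.121;return [u*np.cos(A)-v*np.sin(A),u*np.sin(A)+v*np.cos(A),z]
E
python3 -c "
from d import *
delta(cell(-.034,.0711-.005))"
```

```text
[0.52927391 0.18838424 0.21019756] [1.79962382e+02 1.02894148e-01 3.20849949e+01] 17.4 grip 0.03584841302748748 move cm [ 0.12 -0.16 14.41]
```

>>> drive_tool(delta_pos=[[0.1,-0.2,1],[0,0,2.5],[0,0,3.5],[0,0,3.5],[0,0,1.8],[0,0,0.9],[0,0,0.5],[0,0,0.2],[0,0,0.1],[0,0,0.1],[0,0,0.1],[0,0,0.1],[0,0,0]], angular=[[0,0,0],[0,0,0],[0,0,0],[0,0,0],[0,0,0],[0,0,0],[0,0,0],[0,0,0],[0,0,0],[0,0,0],[0,0,0],[0,0,0],[0,0,0]], gripper=[3.2,3.2,3.2,3.2,3.2,3.2,3.2,3.2,3.2,3.2,3.2,3.2,3.2])

```text
time_s: 18.7
tool_pos: [0.5291, 0.1927, 0.0681]
tool_rot: [180.0, -0.0, 32.2]
force: [-1.0, 0.3, -2.1]
grip_width: 0.0359
grasp_force: 15.0
```

>>> drive_tool(delta_pos=[[0,0,0.1],[0,0,0.05],[0,0,0.05],[0,0,0.05],[0,0,0]], angular=[[0,0,0],[0,0,0],[0,0,0],[0,0,0],[0,0,0]], gripper=[3.2,3.2,3.2,3.2,3.2])

```text
time_s: 19.2
tool_pos: [0.5291, 0.1928, 0.066]
tool_rot: [180.0, 0.0, 32.2]
force: [-2.2, -2.0, 3.3]
grip_width: 0.036
grasp_force: 15.0
```

>>> drive_tool(delta_pos=[[0,0,0],[0,0,0],[0,0,0],[0,0,0],[0,0,0],[0,0,-2],[0,0,-4],[0,0,-4],[0,0,-4],[-2.1,3.5,0],[-2.1,3.5,0],[-2.1,3.5,0],[-2.1,3.5,0],[-2.1,3.5,0],[-2.1,3.5,0],[-2.1,3.5,0],[-2.1,3.6,0],[-2.2,3.6,0],[-2.2,3.6,0],[0,0,0]], angular=[[0,0,0],[0,0,0],[0,0,0],[0,0,0],[0,0,0],[0,0,0],[0,0,0],[0,0,0],[0,0,0],[0,0,0],[0,0,0],[0,0,0],[0,0,0],[0,0,0],[0,0,0],[0,0,0],[0,0,0],[0,0,0],[0,0,0],[0,0,0]], gripper=[3.8,4.5,5.5,6.5,7,7,7,7,8,8.7,8.7,8.7,8.7,8.7,8.7,8.7,8.7,8.7,8.7,8.7])

```text
time_s: 21.2
tool_pos: [0.5363, -0.2273, 0.2049]
tool_rot: [179.9, 0.2, 31.6]
force: [-0.7, 0.1, -0.6]
grip_width: 0.0871
grasp_force: 0.0
```

>>> drive_tool(delta_pos=[[0,0,0],[0,0,0],[0,0,0],[0,0,0],[0,0,0],[0,0,0],[0,0,0],[0,0,0],[0,0,0]], angular=[[0,0,-0.134],[0,0,-0.134],[0,0,-0.134],[0,0,-0.134],[0,0,-0.134],[0,0,-0.134],[0,0,-0.134],[0,0,-0.134],[0,0,0]], gripper=[8.7,8.7,8.7,8.7,8.7,8.7,8.7,8.7,8.7])

```text
time_s: 22.1
tool_pos: [0.5382, -0.2183, 0.2055]
tool_rot: [-180.0, -0.0, 93.7]
force: [-0.3, -1.0, -0.3]
grip_width: 0.0868
grasp_force: 0.0
```

```bash
python3 - <<'E'
from d import *
delta([.5381,-.2185,.056])
w=cam("wrist")["pixels"][...,::-1];b=cam("scene")["pixels"][...,::-1]
cv2.imwrite("pics/m2.png",np.hstack([cv2.resize(w,(400,300)),cv2.resize(b[120:300,110:440],(400,300))]))
E
```

```text
[ 0.53816752 -0.2183301   0.2054578 ] [-1.79996220e+02 -1.22283754e-02  9.37164115e+01] 22.1 grip 0.08682202509273347 move cm [-2.000e-02 -1.000e-02  1.495e+01]
```

View pics/m2.png

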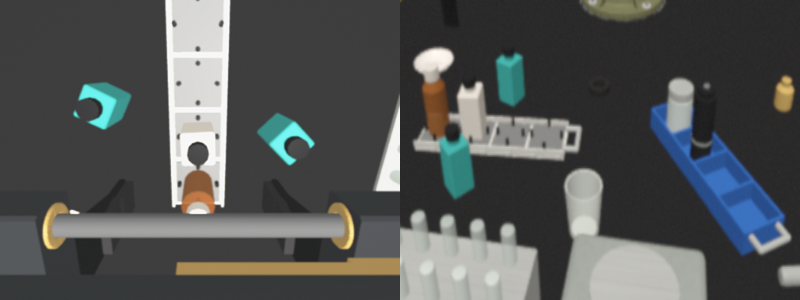

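The sensor stands upright in the second cell (right panel 705,120), and the wrist sees the square at (198,140). I measure the square's yaw before gripping it.

```bash
python3 - <<'E'
from h import *
c=cam("wrist");im=c["pixels"][140:270,200:310,::-1];cv2.imwrite("pics/sq.png",cv2.resize(im,None,fx=5,fy=4.6))
q=[d for d in models.cut_out(c,"square") if 230<d["centre"][0]<280][0]
g=cv2.cvtColor(c["pixels"],cv2.COLOR_RGB2GRAY)
m=((g>225)&q["pixels"]).astype(np.uint8)
P=np.argwhere(m)[:,::-1];print(q["p"],m.sum(),rect(toplane(c,P,.078)))
for cl in range(232,282,4):
    k=np.where(m[:,cl])[0];print(cl,k.min() if len(k) else None,end="; ")
E
```

```text
0.91 1127 [ 538.  -217.6   38.1   37.1   94.5]
232 171; 236 170; 240 170; 244 170; 248 169; 252 169; 256 169; 260 169; 264 169; 268 168; 272 169; 276 None; 280 None;
```

View pics/sq.png

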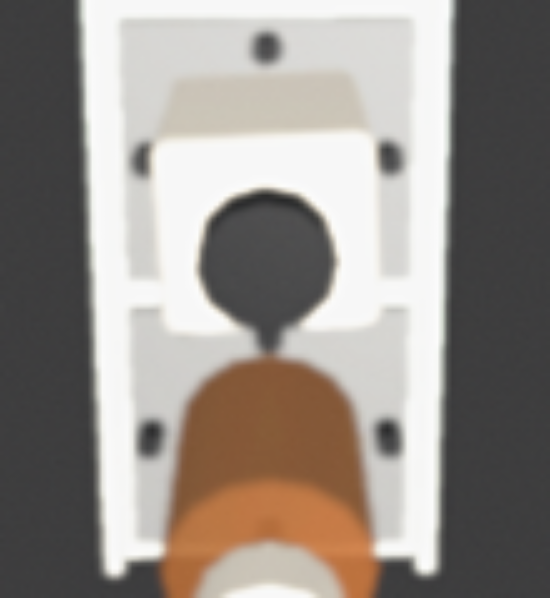

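The square sits at about crop (268,230), turned roughly 2–3° counterclockwise from the tray. I turn the tool 2° to match.

>>> drive_tool(delta_pos=[[0.1,0,2.5],[0,0,3.5],[0,0,4],[0,0,3],[0,0,1.5],[0,0,0.45],[0,0,0],[0,0,0],[0,0,0],[0,0,0],[0,0,0],[0,0,0],[0,0,0],[0,0,0],[0,0,0]], angular=[[0,0,-0.04],[0,0,0],[0,0,0],[0,0,0],[0,0,0],[0,0,0],[0,0,0],[0,0,0],[0,0,0],[0,0,0],[0,0,0],[0,0,0],[0,0,0],[0,0,0],[0,0,0]], gripper=[8.7,8.7,8.7,8.7,8.7,8.7,8.7,7,6,5,4.2,3.8,3.5,3.4,3.4], squeeze=15)

```text
time_s: 23.8
tool_pos: [0.538, -0.2179, 0.056]
tool_rot: [-180.0, 0.0, 96.0]
force: [0.6, -0.3, 0.6]
grip_width: 0.0377
grasp_force: 15.0
```

>>> drive_tool(delta_pos=[[0,0,-0.5],[0,0,-2],[0,0,-3.5],[0,0,-4],[0,0,-3],[0,0,-1.5],[1,0.2,0],[3,0.7,0],[4,0.8,0],[4,0.9,0],[4,0.9,0],[4,0.9,0],[4,0.9,0],[4,0.9,0],[4,0.9,0],[4,0.9,0],[3.7,0.8,0],[3,0.5,0],[1,0.2,0],[0,0,0]], angular=[[0,0,0],[0,0,0],[0,0,0],[0,0,0],[0,0,0],[0,0,0],[0,0,0],[0,0,0],[0,0,0],[0,0,0],[0,0,0],[0,0,0],[0,0,0],[0,0,0],[0,0,0],[0,0,0],[0,0,0],[0,0,0],[0,0,0],[0,0,0]], gripper=[3.4,3.4,3.4,3.4,3.4,3.4,3.4,3.4,3.4,3.4,3.4,3.4,3.4,3.4,3.4,3.4,3.4,3.4,3.4,3.4])

```text
time_s: 25.8
tool_pos: [0.5853, 0.2289, 0.199]
tool_rot: [-179.8, -0.0, 96.2]
force: [0.3, 0.7, -1.1]
grip_width: 0.0379
grasp_force: 15.0
```

>>> drive_tool(delta_pos=[[0,0,0],[0,0,0],[0,0,0],[0,0,0],[0,0,0],[0,0,0],[0,0,0],[0,0,0],[0,0,0],[0,0,0]], angular=[[0,0,0.07],[0,0,0.13],[0,0,0.14],[0,0,0.14],[0,0,0.14],[0,0,0.14],[0,0,0.14],[0,0,0.13],[0,0,0.083],[0,0,0]], gripper=[3.4,3.4,3.4,3.4,3.4,3.4,3.4,3.4,3.4,3.4])

```text
time_s: 26.8
tool_pos: [0.5872, 0.2239, 0.2001]
tool_rot: [179.9, 0.1, 32.0]
force: [-0.2, 0.7, -1.1]
grip_width: 0.0381
grasp_force: 15.0
```

```bash
python3 -c "
from d import *
delta(cell(.034,.056-.005))"
```

```text
[0.58724585 0.22385359 0.20010238] [1.79930795e+02 1.21205503e-01 3.20046728e+01] 26.8 grip 0.03809945069175137 move cm [ 0.13 -0.25 14.91]
```

>>> drive_tool(delta_pos=[[0.1,-0.1,1],[0,0,2.5],[0,0,3.5],[0,0,3.5],[0,0,2.2],[0,0,1],[0,0,0.5],[0,0,0.3],[0,0,0.1],[0,0,0.1],[0,0,0.1],[0,0,0]], angular=[[0,0,0],[0,0,0],[0,0,0],[0,0,0],[0,0,0],[0,0,0],[0,0,0],[0,0,0],[0,0,0],[0,0,0],[0,0,0],[0,0,0]], gripper=[3.4,3.4,3.4,3.4,3.4,3.4,3.4,3.4,3.4,3.4,3.4,3.4])

```text
time_s: 28.0
tool_pos: [0.5877, 0.2281, 0.0534]
tool_rot: [180.0, -0.0, 32.2]
force: [0.8, 0.3, -0.8]
grip_width: 0.0381
grasp_force: 15.0
```

>>> drive_tool(delta_pos=[[0,0,0.1],[0,0,0.05],[0,0,0.05],[0,0,0.05],[0,0,0.03],[0,0,0]], angular=[[0,0,0],[0,0,0],[0,0,0],[0,0,0],[0,0,0],[0,0,0]], gripper=[3.4,3.4,3.4,3.4,3.4,3.4])

```text
time_s: 28.6
tool_pos: [0.5876, 0.228, 0.051]
tool_rot: [180.0, -0.0, 32.2]
force: [-3.1, -1.6, 4.9]
grip_width: 0.0382
grasp_force: 15.0
```

>>> drive_tool(delta_pos=[[0,0,0],[0,0,0],[0,0,0],[0,0,0],[0,0,0],[0,0,-2],[0,0,-4],[0,0,-4.5],[0,0,-4.5],[-2.6,3.4,0],[-2.6,3.4,0],[-2.6,3.4,0],[-2.6,3.4,0],[-2.6,3.4,0],[-2.6,3.4,0],[-2.6,3.4,0],[-2.6,3.4,0],[-2.6,3.5,0],[-2.6,3.5,0],[-2.6,3.5,0]], angular=[[0,0,0],[0,0,0],[0,0,0],[0,0,0],[0,0,0],[0,0,0],[0,0,0],[0,0,0],[0,0,0],[0,0,0],[0,0,0],[0,0,0],[0,0,0],[0,0,0],[0,0,0],[0,0,0],[0,0,0],[0,0,0],[0,0,0],[0,0,0]], gripper=[4.2,5,5.8,6.5,7,7,7,7,8,8.7,8.7,8.7,8.7,8.7,8.7,8.7,8.7,8.7,8.7,8.7])

```text
time_s: 30.6
tool_pos: [0.546, -0.245, 0.2004]
tool_rot: [180.0, -0.0, 32.2]
force: [1.0, 0.5, 0.6]
grip_width: 0.0871
grasp_force: 0.0
```

>>> drive_tool(delta_pos=[[-2.7,3.5,0],[0,0,0],[0,0,0],[0,0,0],[0,0,0],[0,0,0],[0,0,0],[0,0,0],[0,0,0],[0,0,0],[0,0,0]], angular=[[0,0,0],[0,0,-0.134],[0,0,-0.134],[0,0,-0.134],[0,0,-0.134],[0,0,-0.134],[0,0,-0.134],[0,0,-0.134],[0,0,-0.134],[0,0,0],[0,0,0]], gripper=[8.7,8.7,8.7,8.7,8.7,8.7,8.7,8.7,8.7,8.7,8.7])

```text
time_s: 31.7
tool_pos: [0.5421, -0.2874, 0.2002]
tool_rot: [180.0, 0.0, 93.4]
force: [0.5, -0.7, 0.6]
grip_width: 0.087
grasp_force: 0.0
```

```bash
python3 - <<'E'
from d import *
delta([.5424,-.2872,.062])
w=cam("wrist")["pixels"][...,::-1];b=cam("scene")["pixels"][...,::-1]
cv2.imwrite("pics/m3.png",np.hstack([cv2.resize(w,(400,300)),cv2.resize(b[120:300,110:440],(400,300))]))
E
```

```text
[ 0.54205501 -0.28742555  0.20019946] [1.79999113e+02 1.15227404e-03 9.34267904e+01] 31.7 grip 0.08704785771773448 move cm [ 0.02  0.04 13.82]
```

View pics/m3.png

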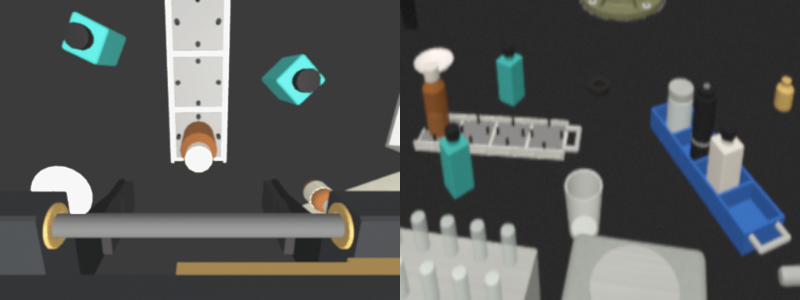

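The square is upright in the third cell (right panel 725,165). Near the amber bottle are a white disc (left panel 62,190) and a small bottle (318,195), so I check clearance to both.

```bash
python3 - <<'E'
from h import *
c=cam("wrist");cv2.imwrite("pics/w5.png",c["pixels"][200:290,:,::-1])
S=1.28
for n,p in dict(disc_r=(92,190),disc_top=(60,166),bottlecap=(314,186),bottle=(322,200),boxcorner=(330,186)).items():
    for z in (0,.05,.1): print(n,z,toplane(c,np.array(p)*S,z))
s=cam("scene")
# disc seen in scene px (138,157) ; triangulate with wrist (62,190)
def ray(c,p):
    d=R.from_euler('xyz',c["orientation"],degrees=True).apply(np.linalg.inv(c["mtx"])@[*p,1]);return np.array(c["origin"]),d/np.linalg.norm(d)
def tri(c1,p1,c2,p2):
    o1,d1=ray(c1,p1);o2,d2=ray(c2,p2);k=np.linalg.lstsq(np.c_[d1,-d2],o2-o1,rcond=None)[0];a,b=o1+k[0]*d1,o2+k[1]*d2;return (a+b)/2,np.linalg.norm(a-b)
print("disc",tri(c,(62*S,192*S),s,(138,157)))
print("cap",tri(c,(314*S,186*S),s,(67,222)))
E
```

```text
disc_r 0 [[ 0.39423704 -0.37878686]]
disc_r 0.05 [[ 0.41479117 -0.35415962]]
disc_r 0.1 [[ 0.43534529 -0.32953237]]
disc_top 0 [[ 0.35135251 -0.34449747]]
disc_top 0.05 [[ 0.37807196 -0.32479987]]
disc_top 0.1 [[ 0.40479142 -0.30510227]]
bottlecap 0 [[ 0.71340617 -0.35312927]]
bottlecap 0.05 [[ 0.68807469 -0.33219071]]
bottlecap 0.1 [[ 0.66274321 -0.31125215]]
bottle 0 [[ 0.72924518 -0.37446504]]
bottle 0.05 [[ 0.70163659 -0.35045913]]
bottle 0.1 [[ 0.674028   -0.32645322]]
boxcorner 0 [[ 0.73638776 -0.35173501]]
boxcorner 0.05 [[ 0.70775231 -0.33099689]]
boxcorner 0.1 [[ 0.67911687 -0.31025878]]
disc (array([ 0.35723619, -0.3815998 ,  0.01125793]), np.float64(0.005270375117805554))
cap (array([ 0.70059553, -0.35248911,  0.04397886]), np.float64(0.03470140664240677))
```

Both are clear of the fingers and body. Grasp the amber bottle.

>>> drive_tool(delta_pos=[[0,0,2],[0,0,3.5],[0,0,3.5],[0,0,2.8],[0,0,1.5],[0,0,0.5],[0,0,0],[0,0,0],[0,0,0],[0,0,0],[0,0,0],[0,0,0],[0,0,0],[0,0,0]], angular=[[0,0,0],[0,0,0],[0,0,0],[0,0,0],[0,0,0],[0,0,0],[0,0,0],[0,0,0],[0,0,0],[0,0,0],[0,0,0],[0,0,0],[0,0,0],[0,0,0]], gripper=[8.7,8.7,8.7,8.7,8.7,8.7,8.7,7,6,5,4.2,3.8,3.6,3.6], squeeze=15)

```text
time_s: 33.3
tool_pos: [0.5421, -0.2874, 0.0623]
tool_rot: [180.0, 0.0, 93.6]
force: [1.5, -0.4, 0.2]
grip_width: 0.0407
grasp_force: 0.5
```

>>> drive_tool(delta_pos=[[0,0,0],[0,0,0],[0,0,-0.5],[0,0,-2],[0,0,-3.5],[0,0,-4],[0,0,-3],[0,0,-1],[1,0.2,0],[3,0.7,0],[4,1,0],[4,1,0],[4,1,0],[4,1,0],[4,1,0],[4,1,0],[4,1,0],[4,1,0],[4,1,0],[4,1,0]], angular=[[0,0,0],[0,0,0],[0,0,0],[0,0,0],[0,0,0],[0,0,0],[0,0,0],[0,0,0],[0,0,0],[0,0,0],[0,0,0],[0,0,0],[0,0,0],[0,0,0],[0,0,0],[0,0,0],[0,0,0],[0,0,0],[0,0,0],[0,0,0]], gripper=[3.6,3.6,3.6,3.6,3.6,3.6,3.6,3.6,3.6,3.6,3.6,3.6,3.6,3.6,3.6,3.6,3.6,3.6,3.6,3.6])

```text
time_s: 35.3
tool_pos: [0.6214, 0.1606, 0.1992]
tool_rot: [-179.7, 0.0, 93.7]
force: [0.1, -1.1, -2.3]
grip_width: 0.0397
grasp_force: 15.0
```

>>> drive_tool(delta_pos=[[4,1,0],[3.3,0.8,0],[2,0.5,0],[1,0.2,0],[0,0,0],[0,0,0],[0,0,0],[0,0,0],[0,0,0],[0,0,0],[0,0,0],[0,0,0],[0,0,0],[0,0,0]], angular=[[0,0,0],[0,0,0],[0,0,0],[0,0,0],[0,0,0.07],[0,0,0.12],[0,0,0.14],[0,0,0.14],[0,0,0.14],[0,0,0.14],[0,0,0.14],[0,0,0.11],[0,0,0.072],[0,0,0]], gripper=[3.6,3.6,3.6,3.6,3.6,3.6,3.6,3.6,3.6,3.6,3.6,3.6,3.6,3.6])

```text
time_s: 36.7
tool_pos: [0.6408, 0.2618, 0.2004]
tool_rot: [180.0, 0.2, 32.1]
force: [0.5, -0.2, -2.5]
grip_width: 0.0396
grasp_force: 15.0
```

```bash
python3 -c "
from d import *
cam('wrist')
delta(cell(.102,.0623-.005))"
```

```text
[0.64091137 0.26193668 0.20064965] [1.79988738e+02 1.62098331e-01 3.22406611e+01] 36.75 grip 0.03958926377824908 move cm [ 0.36  0.11 14.33]
```

>>> drive_tool(delta_pos=[[0.3,0.2,1],[0,0,2.5],[0,0,3.5],[0,0,3.5],[0,0,1.7],[0,0,0.9],[0,0,0.4],[0,0,0.2],[0,0,0.1],[0,0,0.1],[0,0,0.1],[0,0,0]], angular=[[0,0,0],[0,0,0],[0,0,0],[0,0,0],[0,0,0],[0,0,0],[0,0,0],[0,0,0],[0,0,0],[0,0,0],[0,0,0],[0,0,0]], gripper=[3.6,3.6,3.6,3.6,3.6,3.6,3.6,3.6,3.6,3.6,3.6,3.6])

```text
time_s: 37.95
tool_pos: [0.6454, 0.2629, 0.0626]
tool_rot: [180.0, -0.0, 32.2]
force: [-0.3, 0.6, -2.7]
grip_width: 0.0397
grasp_force: 15.0
```

>>> drive_tool(delta_pos=[[0,0,0.1],[0,0,0.1],[0,0,0.1],[0,0,0.1],[0,0,0.05],[0,0,0.05],[0,0,0.05],[0,0,0]], angular=[[0,0,0],[0,0,0],[0,0,0],[0,0,0],[0,0,0],[0,0,0],[0,0,0],[0,0,0]], gripper=[3.6,3.6,3.6,3.6,3.6,3.6,3.6,3.6])

```text
time_s: 38.75
tool_pos: [0.6454, 0.2629, 0.0573]
tool_rot: [180.0, -0.0, 32.2]
force: [-0.4, -1.2, 2.4]
grip_width: 0.0397
grasp_force: 15.0
```

Contact with the floor. Release, rise and back away.

>>> drive_tool(delta_pos=[[0,0,0],[0,0,0],[0,0,0],[0,0,0],[0,0,0],[0,0,-2],[0,0,-4],[0,0,-4.5],[0,0,-4.5],[-2,3.5,0],[-2,3.5,0],[-2,3.5,0],[-2,3.5,0],[-2,3.5,0],[-2,3.5,0],[-2,3.5,0],[0,0,0]], angular=[[0,0,0],[0,0,0],[0,0,0],[0,0,0],[0,0,0],[0,0,0],[0,0,0],[0,0,0],[0,0,0],[0,0,0],[0,0,0],[0,0,0],[0,0,0],[0,0,0],[0,0,0],[0,0,0],[0,0,0]], gripper=[4.4,5.2,6,6.5,7,7,7,7,7,7,7,7,7,7,7,7,7])

```text
time_s: 40.45
tool_pos: [0.6573, -0.029, 0.2065]
tool_rot: [179.7, 0.2, 31.5]
force: [-0.3, -1.7, -0.4]
grip_width: 0.0697
grasp_force: 0.0
```

```bash
python3 - <<'E'
from d import *
a=cam("top")["pixels"][...,::-1];b=cam("scene")["pixels"][...,::-1]
cv2.imwrite("pics/m4.png",np.hstack([cv2.resize(a[110:260,90:290],(400,300)),cv2.resize(b[130:280,240:440],(400,300))]))
E
```

```text
(no output)
```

View pics/m4.png

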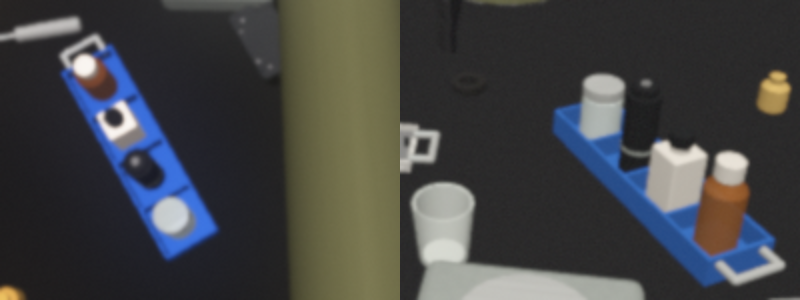

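All four stand upright in the crate. From the handle they are amber (725,200), square (675,175), sensor (640,125) and jar (603,105). The arm is clear.

```bash
python3 -c "
from cell import env
print(env.sign_off())"
```

```text
the job is handed in; nothing more can be done
None
```

All four samples stand upright in the blue crate, one to a cell in reverse order (from the crate's handle: amber, square, sensor, jar), and the job was handed in at about 40.5 s; no verdict came back.

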